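# Tip the nuts down the chute into the canister

## Task

Pick up the loaded sheet-metal chute by its handle without spilling, hold its spout over the canister's narrow mouth and tilt it so that all four nuts slide into the canister. Then stand the empty chute back on the bench on its feet and let go. Do not touch the nuts with the gripper, knock the canister over or push the other things about.

Things in the scene. Friction and masses are not known exactly. Their poses are not given: they have to be found in the camera images.
- chute: Loose steel chute, about 0.3 kg: open-topped U channel 230 mm long, 39 wide outside, 34 inside, closed at the back (x = -115 mm), open at the spout (x = +115). Origin on the bench under the channel's middle; +x to the spout, z up. Two cross feet 90 mm wide, 14 long, 6 high at x = -75 and +45. Underside z = 6 mm, floor 9, wall tops 35. Arch (36 long, 44 wide, top z = 64) at x = -15 bears the handle.
- chute_grip (a point): Centre of the chute's handle, at (-15, 0, 90) mm in the chute's frame, same axes: a dark upright wooden plate 50 mm long (along x), 10 mm thick (along y) and 48 mm high (z = 64 to 112 mm), to be pinched across its thickness from above. It is close to the loaded chute's centre of mass. Nuts pass freely under it.
- chute_lip (a point): Middle of the floor's upper edge at the spout, where the nuts leave the chute: (115, 0, 9) mm in the chute's frame, same axes. The floor is 3 mm thick. It is smooth: nuts begin to slide at a tilt of about 13 to 21 degrees, and run fast if it is tilted much more at once.
- canister: Loose grey metal canister with a narrow neck, about 0.5 kg, 105 mm high: body 96 mm in diameter up to z = 65 mm, tapering to a neck 66 mm in diameter from z = 83 mm up to the rim. Origin: centre of its underside, z up. Inner floor at z = 5 mm, wall 3 mm. It stands on one side of the work area, the chute on the other.
- canister_mouth (a point): Centre of the canister's round mouth, in the plane of the rim, 105 mm above its underside; the opening is 60 mm in diameter.
- nut0_center (a point): Centre of a loose steel hexagon nut, 24 mm across flats, 28 mm across corners, 13 mm thick, 33 g; at first it lies flat in the chute, one of four in a row in its back half (about -96 mm from the chute's middle).
- nut1_center (a point): Centre of a loose steel hexagon nut, 24 mm across flats, 28 mm across corners, 13 mm thick, 33 g; at first it lies flat in the chute, one of four in a row in its back half (about -65 mm from the chute's middle).
- nut2_center (a point): Centre of a loose steel hexagon nut, 24 mm across flats, 28 mm across corners, 13 mm thick, 33 g; at first it lies flat in the chute, one of four in a row in its back half (about -34 mm from the chute's middle).
- nut3_center (a point): Centre of a loose steel hexagon nut, 24 mm across flats, 28 mm across corners, 13 mm thick, 33 g; at first it lies flat in the chute, one of four in a row in its back half (about -3 mm from the chute's middle).
- vise: Bystander: blue machine vise bolted to the bench beyond the work, 200 mm by 110 mm, 70 mm high; origin at the centre of its underside; its screw points away from the robot.
- pliers_center (a point): Bystander: loose pliers with red grips lying flat on the bench, 165 mm long; point near their pivot, 6 mm above the bench.
- tin_center (a point): Bystander: loose upright tin, 68 mm in diameter, 100 mm high; its centre.
- pipe_center (a point): Bystander: loose dark steel pipe offcut standing on end, 60 mm in diameter, 60 mm high; its centre.

How it is judged (in metres and radians):
On the way, in this order (a step that is already met when the one before it is completed fails the run):
1. the chute is lifted clear of the bench with all four nuts still in it (height (world z) of chute above 0.04 m and x of nut0_center in the frame of chute between -0.115 and 0.115 m and y of nut0_center in the frame of chute between -0.02 and 0.02 m and z of nut0_center in the frame of chute between 0.005 and 0.05 m and x of nut1_center in the frame of chute between -0.115 and 0.115 m and y of nut1_center in the frame of chute between -0.02 and 0.02 m and z of nut1_center in the frame of chute between 0.005 and 0.05 m and x of nut2_center in the frame of chute between -0.115 and 0.115 m and y of nut2_center in the frame of chute between -0.02 and 0.02 m and z of nut2_center in the frame of chute between 0.005 and 0.05 m and x of nut3_center in the frame of chute between -0.115 and 0.115 m and y of nut3_center in the frame of chute between -0.02 and 0.02 m and z of nut3_center in the frame of chute between 0.005 and 0.05 m), for 0.2 s.
2. all four nuts are in the canister while the chute is still held up (horizontal distance between each of nut0_center, nut1_center, nut2_center, nut3_center and canister below 0.046 m and height (world z) of each of nut0_center, nut1_center, nut2_center, nut3_center below 0.085 m and z of each of nut0_center, nut1_center, nut2_center, nut3_center in the frame of canister above 0.005 m and height (world z) of chute_grip above 0.13 m), for 0.2 s.
At the end, for the whole second after the job is handed in: All four nuts lie inside the canister below its rim (centres within 46 mm of its axis and under 85 mm high); the canister stands upright on the bench (within 3 degrees); the empty chute stands on its feet on the bench (within 3.4 degrees and 6 mm of height), released, and both are at rest (horizontal distance between each of nut0_center, nut1_center, nut2_center, nut3_center and canister below 0.046 m and height (world z) of each of nut0_center, nut1_center, nut2_center, nut3_center below 0.085 m and z of each of nut0_center, nut1_center, nut2_center, nut3_center in the frame of canister above 0.005 m and angle between canister's own z axis and vertical below 0.05 rad and height (world z) of canister below 0.005 m and angle between chute's own z axis and vertical below 0.06 rad and height (world z) of chute below 0.006 m and linear speed of each of chute, canister below 0.02 m/s); the robot touches nothing.
It fails at once if the gripper touches a nut (contact force between any of nut0, nut1, nut2, nut3 and the fingers above 0.3 N).
It fails at once if the canister is knocked over (tilted more than 20 degrees) (angle between canister's own z axis and vertical above 0.35 rad).
It fails at once if the pliers, tin or pipe offcut is pushed more than 25 mm (distance of any of pliers_center, tin_center, pipe_center from where it was at the start of the episode above 0.025 m).
It also fails if it takes over 48 s, if anything falls off the work surface, if the arm or the gripper's body presses on something with over 40 N, if the wrist force passes 120 N, or if a joint passes its speed limit or range.

## Robot

A 7-joint arm with a two-finger parallel gripper is mounted at the origin on the work surface. World frame = base frame: x ahead of the robot, y to its left, z up, the work surface at z = 0. Lengths are in m, angles in degrees, forces in N, time in s.
With the tool pointing down it reaches from about 0.35 to 0.9 m from the base axis. Payload 7.2 kg.
Tool frame: the origin (TCP) lies midway between the tips of the shut fingers; the grasp point (between the pads) lies 19 mm behind it; z points along the fingers, y is the line along which they close (so a half turn about z gives the same grasp; the last joint's range is limited). The gripper opens to 85 mm and grips with 20 to 120 N. Pads are 22 mm wide; open, the fingers measure 114 mm over their backs; the gripper's body (76 mm by 85 mm) begins 54 mm behind the grasp point. The pads swing forward as they close: fully open they stand 13 mm farther back than shut.
Start: joints at [-74.095, 23.554, -0.728, 91.456, 0.321, 64.991, -4.71], TCP at [0.212, 0.588, 0.211] pointing down, gripper open.
Joint ranges: [-169.25, 169.25], [-16.82, 113.86], [-84.01, 82.57], [7.8, 145.47], [-59.2, 239.2], [7.22, 106.19], [-163.78, 163.78]. Speed limits (degrees/s): [136.94, 136.94, 172.46, 172.46, 180, 180, 180].

## Interface

Orientations are given as a 3x3 rotation matrix whose columns are the frame's x, y, z axes.
In Python, from cell import env gives the robot as it stands.
- The arm moves only by the tool move_arm, never from a script. Its argument "targets" is a list of rows, each a list of 5 numbers: the opening, from 0 (shut) to 1 (fully open), then the shift along the tool's x, y, z in mm, then the turn about the tool's z in rad. A call has 1 to 8 rows; each row is the pose to reach, as a shift and turn from the pose commanded when the call began, along the tool's axes at that moment; what a row does not reach only later rows make up. A row lasts 1/8 s, in which the tool goes at most 62.5 mm and 10.7 degrees, less where a joint would pass 70% of its speed; a pose out of reach is approached as far as the arm can. A call with a gripper value outside its range is refused whole. The fingers move at their own pace and stop on an object; the grip force is fixed at half the most. Time passes only in rows, so rows that repeat a pose let the fingers close. It gives the time, the measured TCP pose, the force, the opening and the grip force at its end, in the units of the state.
- env.sense(): the state, without advancing time (a new reading comes with each control period).
- env.snapshot(name): name is "scene" or "top" or "wrist"; returns a dict with "frame" (480x640x3 uint8, red, green, blue), "fx", "fy", "cx", "cy" (pixels), "extrinsics" (4x4, takes a point from camera to world coordinates); the wrist camera has in their place "mount" (4x4, takes a point from camera to tool coordinates, whose origin is the TCP and whose axes are the flange's). Camera axes: x right, y up, looking along -z (the intrinsics and any distortion apply to the point x, -y, -z); pixel columns grow to the right and rows downward; lengths in m; the calibration is good to about 2 mm. A picture is of the moment at which its call begins: read the wrist's pose just before it. There is no depth.
- env.hand_in(): hands the job in; it is judged then, once.
The state is a dict: "time_s": time; "joint_positions": joint angles; "joint_velocities": joint speeds; "tau": joint torques, N m; "eef_pos": TCP position; "eef_rot": TCP orientation; "ft_force": force on the tool from outside, world axes, zero at the start; "ft_torque": the same for the moment, N m; "finger_gap": finger opening in m; "grasp_force": force on a finger pad.
Only numpy, scipy, OpenCV 4.12 (cv2) and the standard library are available. Lean on these libraries where they do the work, as an engineer would, in place of code of your own. Each camera call takes 0.05 s, during which the arm holds its last target. There are 200 camera calls.

## Working session

There is one attempt and no reset: what is moved stays moved. The work goes in short steps, Python scripts to look and compute and a tool call to move; the robot and the scene stay as the last step left them, time stands still between calls to the robot, and variables do not carry over. Pictures are saved under pics/ and viewed, at most 10 in all, crops included, and the job is handed in when it is done.

Besides the shell and the picture viewer there is one more tool, called by a JSON object that holds its "api" and its "payload", one argument or row to a line. move_arm: Moves the arm, as the interface text tells. Its arguments: {"type":"object","properties":{"targets":{"type":"array"}},"required":["targets"]}

```bash
ls; mkdir -p pics; python3 - <<'E'
from cell import env
import cv2,pickle,numpy as np
s=env.sense()
for k,v in s.items(): print(k,np.round(v,4).tolist())
d={}
for n in("scene","top","wrist"):
    d[n]=env.snapshot(n); cv2.imwrite(f"pics/{n}0.png",d[n]["frame"][:,:,::-1])
    print(n,{k:np.round(v,4).tolist() for k,v in d[n].items() if k!="frame"})
pickle.dump((s,d),open("s0.pkl","wb"))
E
```

```text
pics
time_s 0.0
joint_positions [-74.0964, 23.6012, -0.7307, 91.5055, 0.3219, 64.9905, -4.7105]
joint_velocities [-0.0549, -0.0359, 0.0167, -0.1439, -0.0316, -0.0694, 0.13]
tau [-0.0016, -60.0627, 0.6811, -29.9428, 0.0136, 0.0103, -0.0]
eef_pos [0.2117, 0.5875, 0.21]
eef_rot [[-0.9408, 0.3389, -0.0005], [0.3389, 0.9408, -0.0016], [-0.0001, -0.0017, -1.0]]
ft_force [-0.3084, -0.7458, -0.2881]
ft_torque [0.0181, -0.0033, -0.0596]
grasp_force 0.0
finger_gap 0.085
scene {'fx': 472.0732, 'fy': 472.0732, 'cx': 323.6591, 'cy': 233.7686, 'extrinsics': [[-0.2316, -0.7685, 0.5965, 1.2052], [0.9728, -0.1887, 0.1346, 0.1632], [0.0091, 0.6114, 0.7913, 0.9181], [0.0, 0.0, 0.0, 1.0]]}
top {'fx': 525.9852, 'fy': 525.9852, 'cx': 320.8212, 'cy': 235.3981, 'extrinsics': [[0.0167, 0.9952, -0.0967, 0.4564], [-0.9994, 0.0137, -0.0308, 0.0233], [-0.0293, 0.0972, 0.9948, 1.2531], [0.0, 0.0, 0.0, 1.0]]}
wrist {'fx': 376.896, 'fy': 376.896, 'cx': 321.4417, 'cy': 240.4351, 'mount': [[0.0003, 0.9584, 0.2854, 0.0733], [1.0, -0.0003, 0.0001, -0.0007], [0.0001, 0.2854, -0.9584, -0.1631], [0.0, 0.0, 0.0, 1.0]]}
```

View pics/scene0.png

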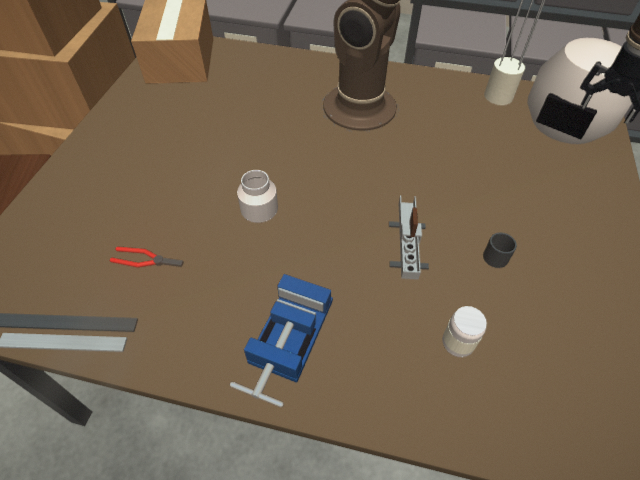

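View pics/top0.png

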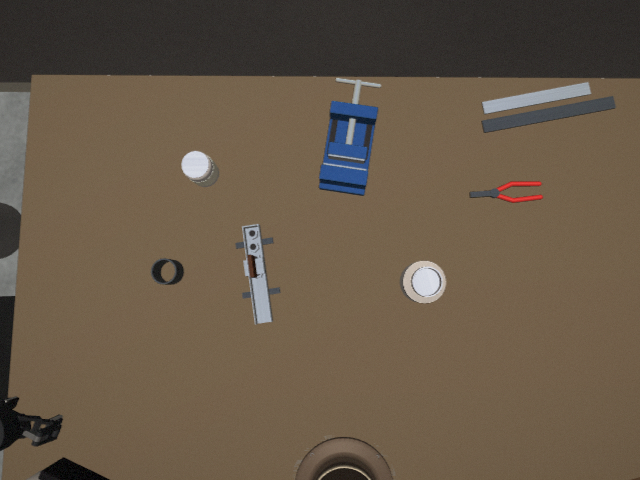

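```bash
cat > h.py <<'E'
import numpy as np,cv2
from cell import env
def ray(d,u,v,T=None):
    T=d["extrinsics"] if T is None else T
    r=T[:3,:3]@np.array([(u-d["cx"])/d["fx"],-(v-d["cy"])/d["fy"],-1.]); return T[:3,3],r
def onz(d,u,v,z,T=None):
    T=np.array(d["extrinsics"]) if T is None else T
    o,r=ray(d,u,v,T); return o+r*(z-o[2])/r[2]
def proj(d,p,T=None):
    T=np.array(d["extrinsics"]) if T is None else T
    c=T[:3,:3].T@(np.array(p)-T[:3,3]); return d["cx"]-d["fx"]*c[0]/c[2], d["cy"]+d["fy"]*c[1]/c[2]
def wristT(d,s):
    T=np.eye(4);T[:3,:3]=s["eef_rot"];T[:3,3]=s["eef_pos"];return T@np.array(d["mount"])
E
python3 - <<'E'
from h import *
import pickle
s,d=pickle.load(open("s0.pkl","rb")); t=d["top"]
f=t["frame"].astype(int)
for n,u,v,z in[("back",251,226,.035),("spout",262.5,323,.035),("mouth",426,282,.105),("tin",198,166,.1),("pipe",167,271,.06),("pliers",495,194,.006)]:
    print(n,onz(t,u,v,z).round(3))
print("scene mouth",onz(d["scene"],255,181,.105).round(3))
m=((f[:,:,2]>f[:,:,0]+40)).astype(np.uint8)
c=max(cv2.findContours(m,0,2)[0],key=cv2.contourArea)
for p in cv2.boxPoints(cv2.minAreaRect(c)): print("vise",p,onz(t,*p,.07).round(3),onz(t,*p,.0).round(3))
im=t["frame"][150:350,150:450,::-1]
cv2.imwrite("pics/crop0.png",cv2.resize(im,None,fx=2.6,fy=2.6,interpolation=2))
E
```

```text
back [0.595 0.225 0.035]
spout [0.371 0.192 0.035]
mouth [ 0.47  -0.17   0.105]
tin [0.721 0.338 0.1  ]
pipe [0.486 0.41  0.06 ]
pliers [ 0.682 -0.351  0.006]
scene mouth [ 0.477 -0.17   0.105]
vise [318.66 179.38] [0.7   0.067 0.07 ] [0.714 0.07  0.   ]
vise [327.46 117.78] [0.845 0.049 0.07 ] [0.868 0.051 0.   ]
vise [374.22    124.45999] [ 0.83  -0.059  0.07 ] [ 0.852 -0.064  0.   ]
vise [365.42 186.06] [ 0.686 -0.04   0.07 ] [ 0.699 -0.043  0.   ]
```

View pics/crop0.png

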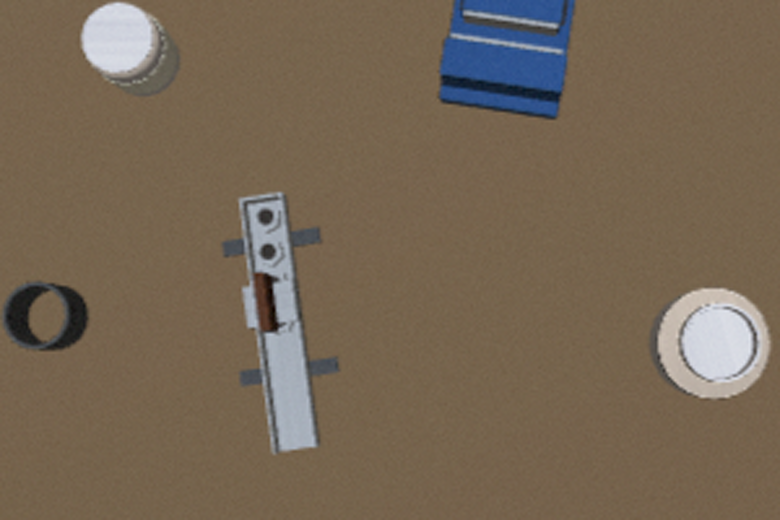

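{"api": "move_arm", "payload": {
  "targets": [
    [1,-30,-18,0,-0.04],
    [1,-88,-54,0,-0.1],
    [1,-147,-90,0,-0.18],
    [1,-205,-127,0,-0.26],
    [1,-264,-163,0,-0.34],
    [1,-322,-199,0,-0.42],
    [1,-378,-234,0,-0.48],
    [1,-407,-252,0,-0.492]
  ]
}}

```text
time_s: 1.15
eef_pos: [0.5064, 0.2161, 0.2109]
eef_rot: [[-0.989, -0.147, 0.0], [-0.147, 0.989, 0.0], [-0.0, 0.0, -1.0]]
ft_force: [1.4, 1.5, 0.0]
finger_gap: 0.0857
grasp_force: 0.0
```

{"api": "move_arm", "payload": {
  "targets": [
    [1,0,0,0,0],
    [1,0,0,0,0]
  ]
}}

```text
time_s: 1.4
eef_pos: [0.5051, 0.218, 0.2106]
eef_rot: [[-0.989, -0.145, -0.001], [-0.145, 0.989, 0.0], [0.001, 0.0, -1.0]]
ft_force: [-0.6, 1.1, -0.2]
finger_gap: 0.0856
grasp_force: 0.0
```

```bash
python3 - <<'E'
from h import *
import pickle
s=env.sense(); w=env.snapshot("wrist"); t=env.snapshot("top");pickle.dump((s,w,t),open("s1.pkl","wb"))
print(s["time_s"],np.round(s["eef_pos"],4),np.round(s["eef_rot"],3).tolist(),np.round(s["joint_positions"],0))
cv2.imwrite("pics/w1.png",w["frame"][:,:,::-1])
T=wristT(w,s)
R=np.array([-.224,-.033])/.2264
for x,y,z in[(-40,0,112),(10,0,112),(115,0,9),(-115,0,35),(115,17,35)]:
    p=np.array([.483,.2085])+R*x/1e3+np.array([-R[1],R[0]])*y/1e3; print((x,y,z),np.round(proj(w,[*p,z/1e3],T)))
E
```

```text
1.4 [0.5051 0.218  0.2106] [[-0.989, -0.145, -0.001], [-0.145, 0.989, 0.0], [0.001, 0.0, -1.0]] [-33.  16.   6. 102.  -2.  62.  72.]
(-40, 0, 112) [313. 257.]
(10, 0, 112) [313. 189.]
(115, 0, 9) [315.  52.]
(-115, 0, 35) [315. 303.]
(115, 17, 35) [293.  45.]
```

View pics/w1.png

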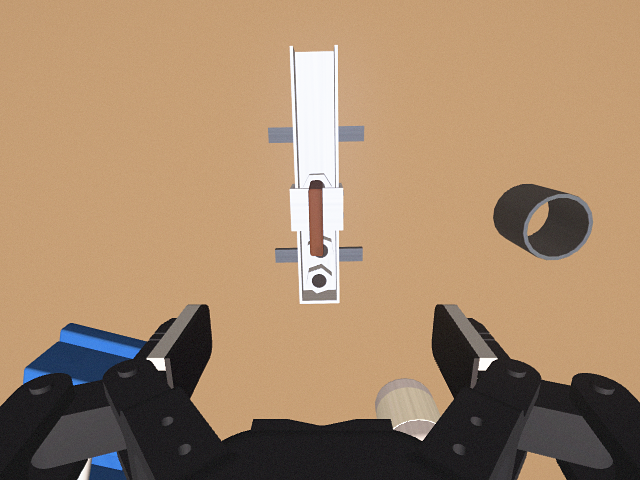

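```bash
python3 - <<'E'
from h import *
import pickle
s,w,t=pickle.load(open("s1.pkl","rb")); T=wristT(w,s);p0=np.array(s["eef_pos"]);R=np.array(s["eef_rot"])
f=w["frame"].astype(int); m=((f[:,:,0]>f[:,:,2]*1.35)&(f[:,:,0]<150)).astype(np.uint8); m[:150]=0;m[290:]=0;m[:,:295]=0;m[:,335:]=0
c=max(cv2.findContours(m,0,2)[0],key=cv2.contourArea); print(cv2.boundingRect(c),cv2.minAreaRect(c))
a=onz(w,316,182,.112,T);b=onz(w,317.5,256,.112,T);sp=onz(w,314.5,48,.035,T);bk=onz(w,319.5,302,.035,T)
print("handle",a.round(4),b.round(4),(a+b)/2); print("chan",sp.round(4),bk.round(4),np.linalg.norm(sp-bk))
for v in(sp-bk,a-b): print(np.degrees(np.arctan2(v[1],v[0]))%360, (R.T@v).round(4))
u=(sp-bk);u[2]=0;u/=np.linalg.norm(u)
O=(sp+bk)/2; O[2]=0
for g in(O-.027*u,(a+b)/2-.012*u): print("shift to grasp mm",(R.T@(g-p0)*1e3).round(1))
E
```

```text
(309, 180, 15, 76) ((316.0805358886719, 217.5930633544922), (75.21363067626953, 12.02956771850586), 87.79740142822266)
handle [0.4682 0.2085 0.112 ] [0.5216 0.2172 0.112 ] [0.49490187 0.21287969 0.112     ]
chan [0.3712 0.1924 0.035 ] [0.5949 0.229  0.035 ] 0.22671983584507344
189.29843465749573 [ 2.267e-01 -3.800e-03  2.000e-04]
189.28282463158837 [ 0.0541 -0.0009  0.    ]
shift to grasp mm [ -4.2  -3.6 210.6]
shift to grasp mm [-1.2 -3.4 98.6]
```

{"api": "move_arm", "payload": {
  "targets": [
    [1,-2,-2,20,-0.01],
    [1,-3,-3.5,55,-0.017],
    [1,-3,-3.5,90,-0.017],
    [1,-3,-3.5,115,-0.017],
    [1,-3,-3.5,132,-0.017],
    [1,-3,-3.5,139,-0.017],
    [1,-3,-3.5,139,-0.017],
    [0.6,-3,-3.5,139,-0.017]
  ]
}}

```text
time_s: 2.5
eef_pos: [0.5096, 0.2152, 0.0728]
eef_rot: [[-0.987, -0.163, 0.001], [-0.163, 0.987, 0.001], [-0.001, 0.001, -1.0]]
ft_force: [-0.9, 0.1, -0.5]
finger_gap: 0.0699
grasp_force: 0.0
```

{"api": "move_arm", "payload": {
  "targets": [
    [0.4,0,0,0,0],
    [0.25,0,0,0,0],
    [0.1,0,0,0,0],
    [0,0,0,0,0],
    [0,0,0,0,0],
    [0,0,0,0,0]
  ]
}}

```text
time_s: 3.25
eef_pos: [0.5091, 0.2147, 0.0721]
eef_rot: [[-0.987, -0.162, 0.0], [-0.162, 0.987, -0.0], [-0.0, -0.0, -1.0]]
ft_force: [-1.1, -2.3, 4.9]
finger_gap: 0.0089
grasp_force: 59.4
```

{"api": "move_arm", "payload": {
  "targets": [
    [0,0,0,-3,0],
    [0,0,0,-10,0],
    [0,0,0,-22,0],
    [0,0,0,-38,0],
    [0,0,0,-55,0],
    [0,0,0,-68,0],
    [0,0,0,-75,0],
    [0,0,0,-75,0]
  ]
}}

```text
time_s: 4.25
eef_pos: [0.5092, 0.2149, 0.1474]
eef_rot: [[-0.987, -0.162, 0.001], [-0.162, 0.987, 0.001], [-0.001, 0.0, -1.0]]
ft_force: [0.4, -1.0, -3.4]
finger_gap: 0.0084
grasp_force: 58.5
```

```bash
cat >> h.py <<'E'
def look(tag):
    import pickle
    s=env.sense(); w=env.snapshot("wrist"); pickle.dump((s,w),open(f"{tag}.pkl","wb"))
    cv2.imwrite(f"pics/{tag}.png",w["frame"][:,:,::-1])
    print(s["time_s"],np.round(s["eef_pos"],4),"yaw",np.degrees(np.arctan2(s["eef_rot"][1][0],s["eef_rot"][0][0]))%360,"F",np.round(s["ft_force"],1),s["finger_gap"],s["grasp_force"])
    # pitch model: chute rotated about grasp point (tool z -19mm), grip at chute (-27,0,z=.0915)
    for th in(0,4,8,12,16,20):
        a=np.radians(th);c,n=np.cos(a),np.sin(a);o=[]
        for x,z in((115,9),(115,35)):
            dx,dz=(x+27)/1e3,(z-91)/1e3   # spout-down rotation
            X=dx*c+dz*n; Z=-dx*n+dz*c
            u,v=proj(w,[X,0,-.019-Z],np.array(w["mount"])); o.append(round(v))
        print(th,"rows lip,walltop",o)
E
python3 -c "
from h import *
look('w2')"
```

```text
4.25 [0.5092 0.2149 0.1474] yaw 189.35068941495243 F [ 0.4 -1.  -3.4] 0.008421932898434265 58.50186467170715
0 rows lip,walltop [-8, -28]
4 rows lip,walltop [10, -10]
8 rows lip,walltop [28, 8]
12 rows lip,walltop [45, 24]
16 rows lip,walltop [62, 41]
20 rows lip,walltop [78, 57]
```

View pics/w2.png

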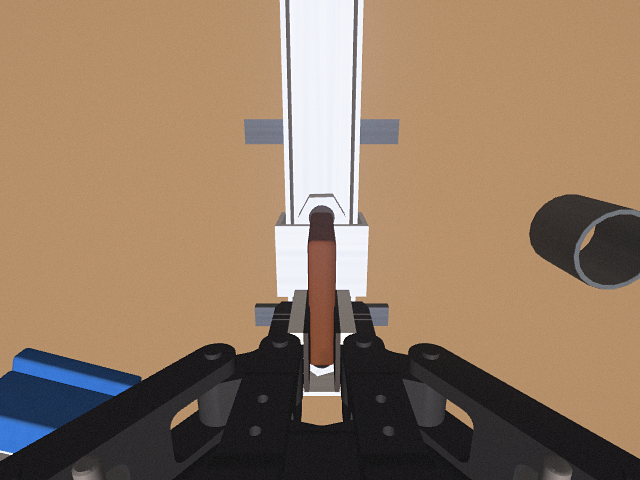

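{"api": "move_arm", "payload": {
  "targets": [
    [0,-3,-8,-6,0.01],
    [0,-11,-29,-14,0.04],
    [0,-23,-62,-18,0.09],
    [0,-39,-104,-18,0.146],
    [0,-55,-145,-18,0.2],
    [0,-67,-178,-18,0.25],
    [0,-75,-199,-18,0.28],
    [0,-78.5,-207.5,-18,0.293]
  ]
}}

```text
time_s: 5.3
eef_pos: [0.6206, 0.0208, 0.1649]
eef_rot: [[-0.991, 0.132, -0.0], [0.132, 0.991, -0.001], [0.0, -0.001, -1.0]]
ft_force: [-0.8, 0.4, -4.5]
finger_gap: 0.0086
grasp_force: 58.6
```

{"api": "move_arm", "payload": {
  "targets": [
    [0,0,0,0,0],
    [0,0,0,7,0],
    [0,0,0,14,0],
    [0,0,0,14,0],
    [0,0,0,14,0]
  ]
}}

```text
time_s: 5.92
eef_pos: [0.6201, 0.0232, 0.1508]
eef_rot: [[-0.992, 0.129, -0.0], [0.129, 0.992, 0.0], [0.0, 0.0, -1.0]]
ft_force: [-0.3, -0.9, -4.4]
finger_gap: 0.0087
grasp_force: 58.6
```

```bash
python3 -c "
from h import *
import pickle
look('w3'); s=env.snapshot('scene'); pickle.dump(s,open('sc3.pkl','wb'))
im=s['frame'][120:420,180:480,::-1]; cv2.imwrite('pics/sc3.png',cv2.resize(im,None,fx=2,fy=2,interpolation=2))"
```

```text
5.925 [0.6201 0.0232 0.1508] yaw 172.5910670872473 F [-0.3 -0.9 -4.4] 0.008731838175024513 58.604663014411926
0 rows lip,walltop [-9, -28]
4 rows lip,walltop [10, -10]
8 rows lip,walltop [28, 7]
12 rows lip,walltop [45, 24]
16 rows lip,walltop [62, 41]
20 rows lip,walltop [78, 56]
```

View pics/sc3.png

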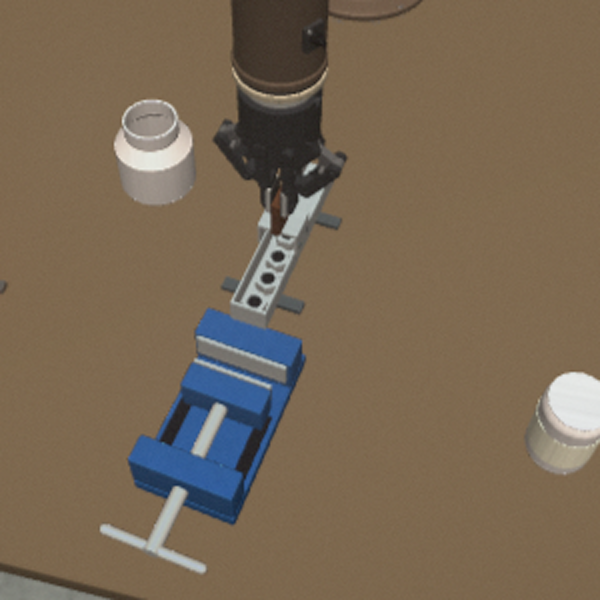

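```bash
python3 -c "
from h import *
import pickle
s=pickle.load(open('sc3.pkl','rb'))
for u,v in((205,312),(303,350),(268,330)): print(onz(s,180+u/2,120+v/2,.07).round(3))
s0,d=pickle.load(open('s0.pkl','rb')); t=d['top']
# top view blue edge rows along columns
f=t['frame'].astype(int)
for u in(325,343,360):
  print(u,[(v,f[v,u].tolist()) for v in range(170,198,2)])
"
```

```text
[ 0.697 -0.04   0.07 ]
[0.717 0.072 0.07 ]
[0.703 0.031 0.07 ]
325 [(170, [47, 82, 142]), (172, [47, 81, 143]), (174, [44, 81, 141]), (176, [47, 83, 141]), (178, [43, 77, 136]), (180, [13, 33, 48]), (182, [17, 31, 51]), (184, [49, 82, 139]), (186, [47, 83, 140]), (188, [43, 73, 114]), (190, [97, 85, 70]), (192, [119, 100, 78]), (194, [118, 101, 75]), (196, [118, 99, 77])]
343 [(170, [48, 85, 145]), (172, [46, 83, 143]), (174, [48, 86, 145]), (176, [48, 85, 145]), (178, [43, 81, 141]), (180, [47, 83, 142]), (182, [26, 46, 69]), (184, [24, 35, 51]), (186, [39, 64, 108]), (188, [45, 80, 140]), (190, [43, 78, 137]), (192, [42, 40, 48]), (194, [117, 97, 76]), (196, [120, 100, 79])]
360 [(170, [54, 92, 145]), (172, [49, 84, 145]), (174, [49, 86, 145]), (176, [47, 82, 146]), (178, [49, 86, 148]), (180, [48, 85, 145]), (182, [42, 81, 142]), (184, [48, 75, 116]), (186, [19, 30, 50]), (188, [25, 37, 70]), (190, [47, 82, 142]), (192, [47, 82, 141]), (194, [32, 48, 72]), (196, [119, 100, 78])]
```

{"api": "move_arm", "payload": {
  "targets": [
    [0,-4,0,2,0],
    [0,-9,0,7,0],
    [0,-10,0,12,0],
    [0,-10,0,16,0],
    [0,-8,0,19,0],
    [0,-5,0,22,0],
    [0,-3,0,24,0],
    [0,-3,0,24,0]
  ]
}}

```text
time_s: 7.02
eef_pos: [0.6231, 0.0225, 0.1286]
eef_rot: [[-0.992, 0.129, 0.001], [0.129, 0.992, 0.001], [-0.001, 0.001, -1.0]]
ft_force: [-5.4, -0.5, 9.4]
finger_gap: 0.0085
grasp_force: 61.1
```

```bash
python3 -c "
from h import *
look('w4')
f=cv2.imread('pics/w4.png');g=f[:,380].astype(int).sum(1);gp=f[:,265].astype(int).sum(1)
print([ (v,g[v],gp[v]) for v in range(96,170,4)])
"
```

```text
7.025 [0.6231 0.0225 0.1286] yaw 172.55990219620148 F [-5.4 -0.5  9.4] 0.00850020697607433 61.09609365463257
0 rows lip,walltop [-9, -28]
4 rows lip,walltop [10, -10]
8 rows lip,walltop [28, 7]
12 rows lip,walltop [45, 24]
16 rows lip,walltop [62, 41]
20 rows lip,walltop [78, 56]
[(96, np.int64(442), np.int64(434)), (100, np.int64(444), np.int64(438)), (104, np.int64(436), np.int64(440)), (108, np.int64(434), np.int64(446)), (112, np.int64(445), np.int64(438)), (116, np.int64(434), np.int64(439)), (120, np.int64(438), np.int64(447)), (124, np.int64(436), np.int64(452)), (128, np.int64(440), np.int64(446)), (132, np.int64(431), np.int64(425)), (136, np.int64(372), np.int64(385)), (140, np.int64(370), np.int64(366)), (144, np.int64(368), np.int64(376)), (148, np.int64(357), np.int64(360)), (152, np.int64(362), np.int64(387)), (156, np.int64(388), np.int64(403)), (160, np.int64(443), np.int64(454)), (164, np.int64(446), np.int64(451)), (168, np.int64(447), np.int64(453))]
```

{"api": "move_arm", "payload": {
  "targets": [
    [0,1,0,1,0],
    [0,3,0,3,0],
    [0,5,0,5,0],
    [0,7,0,7,0],
    [0,7,0,7,0]
  ]
}}

```text
time_s: 7.7
eef_pos: [0.6153, 0.0236, 0.1215]
eef_rot: [[-0.992, 0.129, -0.001], [0.129, 0.992, 0.001], [0.001, 0.001, -1.0]]
ft_force: [-8.9, 0.8, 11.8]
finger_gap: 0.0087
grasp_force: 62.6
```

```bash
cat >> h.py <<'E'
def foot(tag):
    """tilt from the front foot's front edge (52,6) and rear edge (38,6) rows in the wrist image"""
    import pickle
    s,w=pickle.load(open(tag+".pkl","rb")); f=w["frame"].astype(int)
    g=f[60:240,258:272].sum((1,2))/14+f[60:240,372:386].sum((1,2))/14
    b=np.median(g); idx=np.where(g<b-70)[0]; r=(60+idx[0],60+idx[-1])
    tab=[]
    for th in range(-4,30):
        a=np.radians(th);c,n=np.cos(a),np.sin(a);o=[th]
        for x in(52,38):
            dx,dz=(x+28)/1e3,(6-91)/1e3
            o.append(proj(w,[dx*c+dz*n,0,-.019+dx*n-dz*c],np.array(w["mount"]))[1])
        tab.append(o)
    tab=np.array(tab); print(tag,"foot rows",r,"tilt",[round(float(np.interp(r[i],tab[:,i+1],tab[:,0])),1) for i in(0,1)])
E
python3 -c "
from h import *
look('w5')
for t in('w2','w4','w5'): foot(t)
"
```

```text
7.7 [0.6153 0.0236 0.1215] yaw 172.56598264707728 F [-8.9  0.8 11.8] 0.00874183021484131 62.56871938705444
0 rows lip,walltop [-9, -28]
4 rows lip,walltop [10, -10]
8 rows lip,walltop [28, 7]
12 rows lip,walltop [45, 24]
16 rows lip,walltop [62, 41]
20 rows lip,walltop [78, 56]
w2 foot rows (np.int64(119), np.int64(143)) tilt [0.9, 0.5]
w4 foot rows (np.int64(133), np.int64(156)) tilt [6.0, 5.7]
w5 foot rows (np.int64(149), np.int64(171)) tilt [11.8, 11.6]
```

{"api": "move_arm", "payload": {
  "targets": [
    [0,0,0,-4,0],
    [0,0,0,-14,0],
    [0,0,0,-30,0],
    [0,0,0,-50,0],
    [0,0,0,-70,0],
    [0,0,0,-86,0],
    [0,0,0,-94,0],
    [0,0,0,-96,0]
  ]
}}

```text
time_s: 8.75
eef_pos: [0.6163, 0.0234, 0.2163]
eef_rot: [[-0.992, 0.129, 0.0], [0.129, 0.992, 0.0], [-0.0, 0.0, -1.0]]
ft_force: [-0.3, -0.6, -5.2]
finger_gap: 0.0082
grasp_force: 60.4
```

```bash
python3 -c "
from h import *
look('w6');foot('w6')
"
```

```text
8.75 [0.6163 0.0234 0.2163] yaw 172.56509610098087 F [-0.3 -0.6 -5.2] 0.008166272770595768 60.363407135009766
0 rows lip,walltop [-9, -28]
4 rows lip,walltop [10, -10]
8 rows lip,walltop [28, 7]
12 rows lip,walltop [45, 24]
16 rows lip,walltop [62, 41]
20 rows lip,walltop [78, 56]
w6 foot rows (np.int64(147), np.int64(170)) tilt [11.1, 11.2]
```

View pics/w6.png

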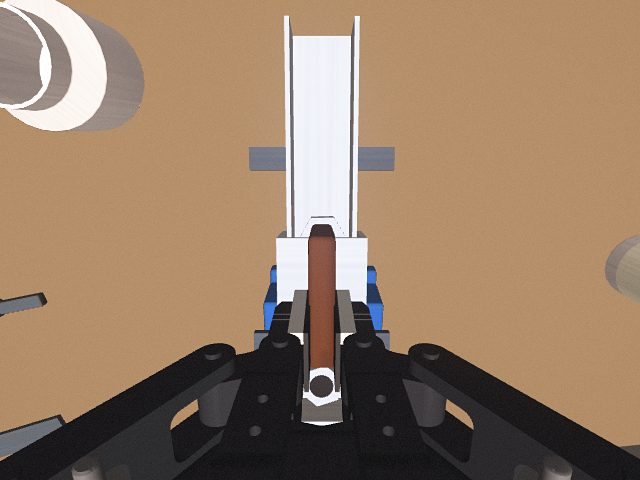

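{"api": "move_arm", "payload": {
  "targets": [
    [0,-1,-8,0,0],
    [0,-3,-29,0,0],
    [0,-6,-63,0,0],
    [0,-10,-105,0,0],
    [0,-14,-148,0,0],
    [0,-17,-182,0,0],
    [0,-19,-203,0,0],
    [0,-20,-211,0,0]
  ]
}}

```text
time_s: 9.8
eef_pos: [0.6081, -0.1905, 0.2156]
eef_rot: [[-0.991, 0.132, -0.001], [0.132, 0.991, -0.0], [0.0, -0.0, -1.0]]
ft_force: [0.7, -0.1, -4.7]
finger_gap: 0.0085
grasp_force: 60.4
```

{"api": "move_arm", "payload": {
  "targets": [
    [0,0,0,0,0],
    [0,0,0,0,0]
  ]
}}

```text
time_s: 10.05
eef_pos: [0.6091, -0.1866, 0.2157]
eef_rot: [[-0.992, 0.127, -0.0], [0.127, 0.992, 0.001], [0.0, 0.001, -1.0]]
ft_force: [1.1, 0.6, -4.2]
finger_gap: 0.0087
grasp_force: 60.4
```

```bash
python3 -c "
from h import *
import pickle
look('w7');foot('w7')
pickle.dump(env.snapshot('top'),open('top7.pkl','wb'))
"
```

```text
10.05 [ 0.6091 -0.1866  0.2157] yaw 172.6929713226077 F [ 1.1  0.6 -4.2] 0.008719720137833661 60.37140369415283
0 rows lip,walltop [-9, -28]
4 rows lip,walltop [10, -10]
8 rows lip,walltop [28, 7]
12 rows lip,walltop [45, 24]
16 rows lip,walltop [62, 41]
20 rows lip,walltop [78, 56]
w7 foot rows (np.int64(147), np.int64(170)) tilt [11.1, 11.2]
```

View pics/w7.png

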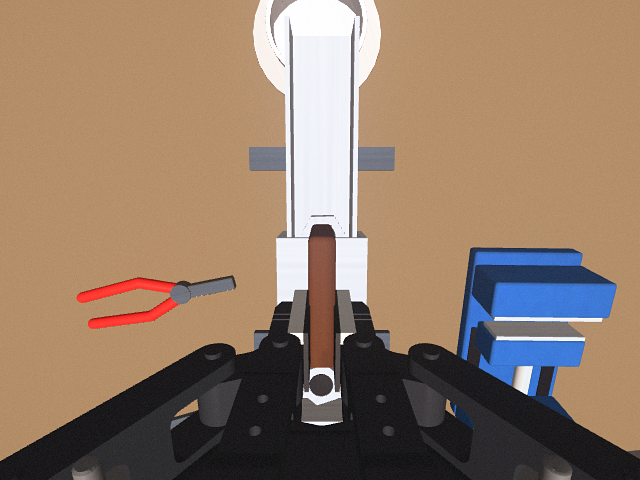

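```bash
python3 -c "
from h import *
import pickle
s,w=pickle.load(open('w7.pkl','rb'));T=wristT(w,s)
c=np.array([.472,-.17,.105]);print('mouth',proj(w,c,T))
R=np.array(s['eef_rot'])
for a in(0,45,90,-45,-90,135): 
  d=R@np.array([np.cos(np.radians(a)),np.sin(np.radians(a)),0]); print(a,[np.round(proj(w,c+r*d,T)) for r in(.030,.033)],np.round(proj(w,c+.048*d-[0,0,.04],T)))
im=w['frame'][0:110,240:400,::-1];cv2.imwrite('pics/c7.png',cv2.resize(im,None,fx=4.5,fy=4.5))
"
```

```text
mouth (np.float64(320.5853846007179), np.float64(24.07124369914942))
0 [array([321., -30.]), array([321., -35.])] [321. -37.]
45 [array([354., -14.]), array([358., -18.])] [368. -14.]
90 [array([367.,  24.]), array([372.,  24.])] [385.  38.]
-45 [array([287., -14.]), array([284., -18.])] [274. -14.]
-90 [array([274.,  24.]), array([270.,  24.])] [257.  38.]
135 [array([353.,  60.]), array([356.,  63.])] [364.  87.]
```

View pics/c7.png

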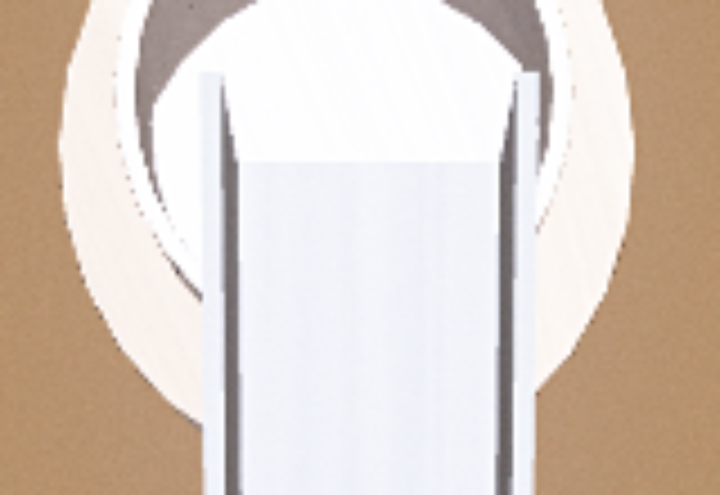

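{"api": "move_arm", "payload": {
  "targets": [
    [0,-8,-1,2,0],
    [0,-22,-2.5,5,0],
    [0,-34,-2.5,8,0],
    [0,-40,-2.5,8,0],
    [0,-28,-2.5,8,0],
    [0,-2,-2.5,8,0],
    [0,-2,-2.5,8,0],
    [0,-2,-2.5,8,0]
  ]
}}

```text
time_s: 11.15
eef_pos: [0.6105, -0.1912, 0.2085]
eef_rot: [[-0.992, 0.129, 0.001], [0.129, 0.992, 0.0], [-0.001, 0.0, -1.0]]
ft_force: [-0.3, 0.9, -4.6]
finger_gap: 0.0088
grasp_force: 60.4
```

```bash
python3 -c "
from h import *
look('w8');foot('w8')
s=env.snapshot('scene');cv2.imwrite('pics/sc8.png',cv2.resize(s['frame'][100:320,180:440,::-1],None,fx=2,fy=2,interpolation=2))
f=cv2.imread('pics/w8.png')[0:400,220:420];g=cv2.imread('pics/sc8.png');h=np.zeros((440,720,3),np.uint8);h[:400,:200]=f;h[:,200:]=g;cv2.imwrite('pics/m8.png',h)
"
```

```text
11.15 [ 0.6105 -0.1912  0.2085] yaw 172.5599051692392 F [-0.3  0.9 -4.6] 0.008769428146084737 60.3754985332489
0 rows lip,walltop [-9, -28]
4 rows lip,walltop [10, -10]
8 rows lip,walltop [28, 7]
12 rows lip,walltop [45, 24]
16 rows lip,walltop [62, 41]
20 rows lip,walltop [78, 56]
w8 foot rows (np.int64(147), np.int64(170)) tilt [11.1, 11.2]
```

View pics/m8.png

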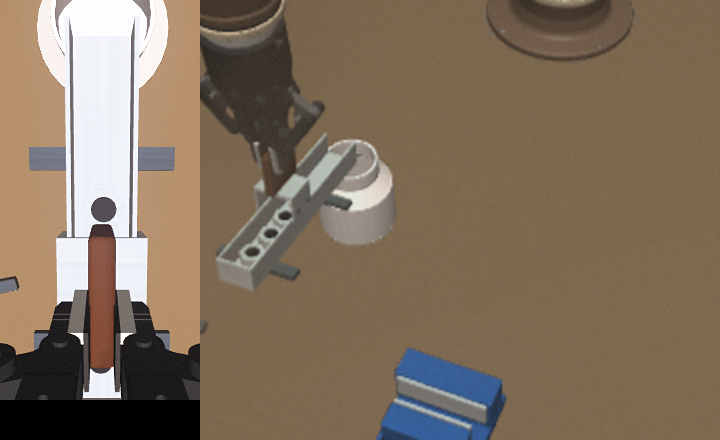

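{"api": "move_arm", "payload": {
  "targets": [
    [0,-12,0,0,0],
    [0,-32,0,0,0],
    [0,-50,0,0,0],
    [0,-60,0,0,0],
    [0,-53,0,0,0],
    [0,-36,0,0,0],
    [0,0,0,0,0],
    [0,0,0,0,0]
  ]
}}

```text
time_s: 12.25
eef_pos: [0.6073, -0.1916, 0.2083]
eef_rot: [[-0.991, 0.131, -0.002], [0.131, 0.991, 0.001], [0.002, 0.0, -1.0]]
ft_force: [0.3, 0.9, -4.0]
finger_gap: 0.0087
grasp_force: 60.4
```

```bash
cat >> h.py <<'E'
def nuts(tag):
    import pickle
    s,w=pickle.load(open(tag+".pkl","rb")); g=w["frame"].mean(2)[25:232,300:342].astype(np.uint8)
    m=(g<130).astype(np.uint8); n,_,st,ce=cv2.connectedComponentsWithStats(m)
    th=np.radians(10.8);c,q=np.cos(th),np.sin(th);xs=np.arange(0,130,1.)
    rows=[proj(w,[(x+28)/1e3*c-.069*q,0,-.019+(x+28)/1e3*q+.069*c],np.array(w["mount"]))[1] for x in xs]
    for i in range(1,n):
        if st[i,4]>60: print("dark blob px",(ce[i]+[300,25]).round(),"area",st[i,4],"chute x",np.interp(-(ce[i][1]+25),-np.array(rows),xs).round())
E
python3 -c "
from h import *
look('w9');foot('w9');nuts('w8');nuts('w9')
" | grep -v rows\ lip
```

```text
12.25 [ 0.6073 -0.1916  0.2083] yaw 172.47105803244187 F [ 0.3  0.9 -4. ] 0.008666635860199817 60.366328954696655
w9 foot rows (np.int64(146), np.int64(169)) tilt [10.7, 10.8]
dark blob px [323. 209.] area 491 chute x 13.0
dark blob px [321. 228.] area 157 chute x 2.0
dark blob px [325. 164.] area 478 chute x 40.0
dark blob px [325. 221.] area 497 chute x 6.0
```

{"api": "move_arm", "payload": {
  "targets": [
    [0,-12,0,0,0],
    [0,-35,0,0,0],
    [0,-57,0,0,0],
    [0,-70,0,0,0],
    [0,-63,0,0,0],
    [0,-43,0,0,0],
    [0,0,0,0,0],
    [0,0,0,0,0]
  ]
}}

```text
time_s: 13.3
eef_pos: [0.6074, -0.1915, 0.2079]
eef_rot: [[-0.991, 0.131, -0.002], [0.131, 0.991, 0.001], [0.002, 0.0, -1.0]]
ft_force: [-0.1, 0.2, -3.3]
finger_gap: 0.0087
grasp_force: 60.4
```

```bash
python3 -c "
from h import *
look('w10');foot('w10');nuts('w10')
" | grep -v rows\ lip
```

```text
13.3 [ 0.6074 -0.1915  0.2079] yaw 172.47808212316696 F [-0.1  0.2 -3.3] 0.008733583862111734 60.361647605895996
w10 foot rows (np.int64(145), np.int64(168)) tilt [10.4, 10.4]
dark blob px [326.  96.] area 485 chute x 78.0
dark blob px [327. 156.] area 451 chute x 44.0
dark blob px [326. 210.] area 422 chute x 12.0
dark blob px [322. 227.] area 183 chute x 2.0
```

{"api": "move_arm", "payload": {
  "targets": [
    [0,10,0,0,0],
    [0,-12,0,0,0],
    [0,10,0,0,0],
    [0,-12,0,0,0],
    [0,10,0,0,0],
    [0,-12,0,0,0],
    [0,6,0,0,0],
    [0,6,0,0,0]
  ]
}}

```text
time_s: 14.35
eef_pos: [0.6041, -0.1906, 0.2079]
eef_rot: [[-0.992, 0.13, -0.0], [0.13, 0.992, -0.0], [0.0, -0.0, -1.0]]
ft_force: [-0.0, -0.1, -3.1]
finger_gap: 0.0083
grasp_force: 60.2
```

```bash
python3 -c "
from h import *
look('w11');foot('w11');nuts('w11')
" | grep -v rows\ lip
```

```text
14.35 [ 0.6041 -0.1906  0.2079] yaw 172.55255385706116 F [-0.  -0.1 -3.1] 0.008326269616556761 60.245604515075684
w11 foot rows (np.int64(153), np.int64(175)) tilt [13.3, 13.2]
dark blob px [323.  76.] area 551 chute x 89.0
dark blob px [309.  96.] area 67 chute x 78.0
dark blob px [321. 229.] area 92 chute x 1.0
```

```bash
python3 -c "
from h import *
for t in('w10','w11'):
  f=cv2.imread('pics/%s.png'%t,0)
  for r in range(0,236,6): print(r,' '.join('%3d'%v for v in f[r,282:362:4]))
  print()
"
```

```text
0 150 149 151 151 149 253 254 253 253 254 253 254 253 253 253 253 141 139 143 142
6 150 155 146 255 254 254 253 254 254 253 253 253 254 254 253 252 253 254 191 142
12 146 236 255 253 254 254 254 253 254 253 253 254 253 254 253 254 252 253 254 254
18 255 242 229 254 254 254 254 254 254 253 253 254 253 254 254 253 253 253 206 242
24 254 242 112 254 253 254 254 253 253 254 253 253 253 254 254 253 254 252 104 243
30 254 242 108 255 254 254 254 254 254 253 253 253 254 254 254 253 253 255 111 243
36 254 243 108 248 245 244 243 244 245 243 246 244 243 243 242 244 244 248 116 243
42 255 243 105 248 244 244 243 244 245 244 245 244 243 242 241 244 244 248 111 242
48 254 243 107 248 244 244 243 243 242 243 245 244 243 241 242 244 243 250 116 243
54 255 243 104 249 244 245 244 244 244 243 245 245 242 242 242 244 244 250 113 243
60 246 243 106 249 243 244 243 243 243 243 245 244 243 242 240 245 244 250 114 243
66 245 243 102 249 244 244 243 244 244 243 245 245 242 243 242 245 243 251 117 243
72 243 242 106 250 244 244 242 244 244 243 244 243 241 242 243 245 244 252 115 243
78 245 242 101 251 243 
[... 4882 characters left out ...]
 244 244 244 244  97 245 152
192 153 217 252 199 242 243 239 242 243 240 242 242 240 243 245 244 244  98 245 154
198 150 187 250 196 241 243 239 243 242 240 243 241 240 245 244 243 244  95 245 153
204 152 190 250 195 241 242 239 242 242 240 241 242 240 245 243 243 242  98 244 157
210 155 190 249 198 242 242 240 242 244 240 243 242 239 245 244 244 243  96 244 157
216 155 190 250 195 242 242 239 242 243 240 241 241 239 244 243 244 244  97 244 152
222 154 188 250 194 242 243 239 242 242 239 241 243 239 245 244 244 244 100 244 152
228 155 162 249 156 241 244 241 243  45  53  50  52  67 244 244 243 244  96 243 156
234 155 155 249 155 242 241 239  79  56  55  58  56  58 253 244 244 243  94 243 157
```

{"api": "move_arm", "payload": {
  "targets": [
    [0,0,0,0,0],
    [0,0,0,0,0],
    [0,0,0,0,0]
  ]
}}

```text
time_s: 14.78
eef_pos: [0.6046, -0.1904, 0.2078]
eef_rot: [[-0.992, 0.129, 0.0], [0.129, 0.992, -0.0], [-0.0, -0.0, -1.0]]
ft_force: [0.8, 0.8, -3.3]
finger_gap: 0.0087
grasp_force: 60.2
```

```bash
cat >> h.py <<'E'
def nuts2(tag):
    f=cv2.imread(f"pics/{tag}.png",0)[0:232,296:348]; n,_,st,ce=cv2.connectedComponentsWithStats((f<130).astype(np.uint8))
    for i in range(1,n):
        if st[i,4]>60: print("blob",(ce[i]+[296,0]).round(),st[i,2:])
E
python3 -c "
from h import *
look('w12');foot('w12');nuts2('w12')
s=env.snapshot('scene');cv2.imwrite('pics/sc12.png',s['frame'][:,:,::-1])
g=cv2.imread('pics/sc12.png',0)
for r in range(160,246,3): print(r,' '.join('%3d'%v for v in g[r,236:300:3]))
" | grep -v rows\ lip
```

```text
14.775 [ 0.6046 -0.1904  0.2078] yaw 172.56668534628864 F [ 0.8  0.8 -3.3] 0.008736581641707385 60.2497673034668
w12 foot rows (np.int64(153), np.int64(175)) tilt [13.3, 13.2]
blob [328.  15.] [ 18  21 297]
blob [322.  31.] [27 17 86]
blob [323.  76.] [ 26  27 553]
blob [309.  95.] [17 20 71]
blob [321. 229.] [21  5 92]
160  53 104 106 106 106 107 105 105 108 107 105 107 106 107 107 107 107 106 107 107 105 107
163  92 105 105 107 106 107 107 108 107 106 107 107 107 107 108 108 106 105 108 107 105 108
166 104 106 107 106 106 105 102 108 108 106 106 108 105 103 107 110 108 105 106 105 106 110
169 107 105 135 103 107 107 128 125 108 107 107 109 106 108 106 108 108 104 109 108 109 107
172 107 152  93 104 162 142 144 155 141 173 117 107 107 107 106 104 106 107 106 107 105 106
175 145  93  93 143 143 139 161  92 142 136 183 106 108 105 108 108 106 108 108 109 107 107
178  91  91 181  49  42 177  91  91 145 129 118 125 108 105 108 109 108 106 106 106 107 109
181  91  91 116 154 167  93  92  93 145 146 141 146 113 108 107 104 107 105 108 106 105 106
184  91 186 134 144 100  91  92 140 146 14
[... 1189 characters left out ...]
 109 109 106 110 106 109 107 108 107 106 107 107 107 109
226 109 107 107 108 105 106 106 107 106 107 106 107 107 108 106 109 108 107 107 107 107 108
229 107 108 108 108 108 107 107 106 106 109 107 107 107 110 107 108 109 107 108 111 108 107
232 107 108 108 108 108 108 107 105 109 106 106 107 110 105 108 107 107 106 108 108 110 107
235 109 106 106 110 107 106 108 107 107 105 107 109 108 107 108 108 108 107 105 108 108 107
238 107 109 108 107 107 107 108 107 107 106 108 105 107 108 106 105 106 106 109 110 107 109
241 107 106 110 108 106 105 109 108 108 108 107 109 108 107 107 108 108 107 107 108 109 104
244 108 109 106 108 106 107 108 108 111 107 108 106 109 109 108 107 105 106 108 108 106 106
```

```bash
cat >> h.py <<'E'
def floorline(png,cam,s,th,y=0,z=22):
    """grey levels along the chute's midline at nut-top height, in a fixed camera"""
    f=cv2.imread(png,0);R=np.array(s["eef_rot"]);p=np.array(s["eef_pos"]);a=np.radians(th);c,n=np.cos(a),np.sin(a);o=[]
    for x in range(-112,116,4):
        dx,dz=(x+28)/1e3,(z-91)/1e3
        u,v=proj(cam,p+R@np.array([dx*c+dz*n,-y/1e3,-.019+dx*n-dz*c]))
        o.append((x,int(f[round(v),round(u)])))
    return o
E
python3 -c "
from h import *
import pickle
s,w=pickle.load(open('w12.pkl','rb')); _,d=pickle.load(open('s0.pkl','rb'))
for y in(-4,0,4): print(floorline('pics/sc12.png',d['scene'],s,13.2,y))
"
```

```text
[(-112, 133), (-108, 161), (-104, 177), (-100, 175), (-96, 177), (-92, 175), (-88, 179), (-84, 178), (-80, 180), (-76, 178), (-72, 178), (-68, 182), (-64, 180), (-60, 181), (-56, 179), (-52, 180), (-48, 181), (-44, 181), (-40, 180), (-36, 180), (-32, 184), (-28, 180), (-24, 182), (-20, 180), (-16, 182), (-12, 162), (-8, 123), (-4, 94), (0, 91), (4, 89), (8, 89), (12, 92), (16, 88), (20, 91), (24, 90), (28, 90), (32, 173), (36, 183), (40, 183), (44, 185), (48, 185), (52, 185), (56, 187), (60, 187), (64, 182), (68, 172), (72, 165), (76, 165), (80, 172), (84, 175), (88, 168), (92, 171), (96, 154), (100, 164), (104, 177), (108, 148), (112, 146)]
[(-112, 129), (-108, 167), (-104, 173), (-100, 173), (-96, 175), (-92, 176), (-88, 175), (-84, 177), (-80, 176), (-76, 177), (-72, 176), (-68, 178), (-64, 178), (-60, 178), (-56, 180), (-52, 177), (-48, 178), (-44, 181), (-40, 181), (-36, 180), (-32, 181), (-28, 180), (-24, 181), (-20, 181), (-16, 181), (-12, 182), (-8, 180), (-4, 160), (0, 109), (4, 92), (8, 89), (12, 92), (16, 90), (20, 89), (24, 90), (28, 90), (32, 91), (36, 111), (40, 173), (44, 183), (48, 183), (52, 184), (56, 183), (60, 185), (64, 184), (68, 177), (72, 134), (76, 133), (80, 136), (84, 150), (88, 160), (92, 160), (96, 91), (100, 43), (104, 65), (108, 175), (112, 148)]
[(-112, 132), (-108, 164), (-104, 175), (-100, 175), (-96, 173), (-92, 175), (-88, 175), (-84, 177), (-80, 176), (-76, 176), (-72, 178), (-68, 177), (-64, 177), (-60, 176), (-56, 179), (-52, 178), (-48, 180), (-44, 178), (-40, 179), (-36, 180), (-32, 177), (-28, 179), (-24, 180), (-20, 180), (-16, 180), (-12, 178), (-8, 178), (-4, 180), (0, 149), (4, 107), (8, 100), (12, 92), (16, 89), (20, 89), (24, 91), (28, 91), (32, 90), (36, 88), (40, 109), (44, 115), (48, 177), (52, 184), (56, 185), (60, 184), (64, 185), (68, 183), (72, 176), (76, 134), (80, 133), (84, 147), (88, 154), (92, 66), (96, 44), (100, 46), (104, 42), (108, 130), (112, 172)]
```

{"api": "move_arm", "payload": {
  "targets": [
    [0,4,0,0,0],
    [0,-16,0,0,0],
    [0,4,0,0,0],
    [0,-16,0,0,0],
    [0,2,0,0,0],
    [0,0,0,0,0],
    [0,0,0,0,0],
    [0,0,0,0,0]
  ]
}}

```text
time_s: 15.88
eef_pos: [0.6048, -0.1904, 0.2079]
eef_rot: [[-0.992, 0.129, 0.0], [0.129, 0.992, -0.0], [-0.0, 0.0, -1.0]]
ft_force: [-0.1, 0.7, -2.1]
finger_gap: 0.0086
grasp_force: 60.2
```

```bash
python3 -c "
from h import *
import pickle
look('w13');foot('w13');nuts2('w13')
s=env.sense();d=env.snapshot('scene');cv2.imwrite('pics/sc13.png',d['frame'][:,:,::-1])
print(floorline('pics/sc13.png',d,s,13.2))
" | grep -v rows\ lip
```

```text
15.875 [ 0.6048 -0.1904  0.2079] yaw 172.57491628033284 F [-0.1  0.7 -2.1] 0.008642112386775595 60.164204835891724
w13 foot rows (np.int64(155), np.int64(178)) tilt [14.0, 14.4]
blob [328.  12.] [ 19  21 302]
blob [321.  28.] [28 16 88]
blob [321. 230.] [20  4 68]
[(-112, 130), (-108, 174), (-104, 173), (-100, 176), (-96, 174), (-92, 174), (-88, 176), (-84, 175), (-80, 177), (-76, 175), (-72, 178), (-68, 178), (-64, 176), (-60, 178), (-56, 179), (-52, 179), (-48, 178), (-44, 178), (-40, 179), (-36, 180), (-32, 178), (-28, 180), (-24, 179), (-20, 180), (-16, 180), (-12, 180), (-8, 180), (-4, 143), (0, 99), (4, 88), (8, 92), (12, 90), (16, 93), (20, 89), (24, 92), (28, 90), (32, 92), (36, 132), (40, 176), (44, 184), (48, 183), (52, 184), (56, 184), (60, 183), (64, 184), (68, 184), (72, 185), (76, 183), (80, 186), (84, 184), (88, 185), (92, 187), (96, 187), (100, 176), (104, 142), (108, 136), (112, 138)]
```

{"api": "move_arm", "payload": {
  "targets": [
    [0,0,5,-15,0],
    [0,2,20,-30,0],
    [0,15,60,-35,0],
    [0,38,118,-35,0],
    [0,62,178,-35,0],
    [0,85,238,-35,0],
    [0,101,290,-35,0],
    [0,106,309,-35,0]
  ]
}}

```text
time_s: 16.98
eef_pos: [0.538, 0.1358, 0.2443]
eef_rot: [[-0.992, 0.122, 0.001], [0.122, 0.992, 0.003], [-0.001, 0.003, -1.0]]
ft_force: [-0.0, -0.1, -2.4]
finger_gap: 0.0086
grasp_force: 60.1
```

{"api": "move_arm", "payload": {
  "targets": [
    [0,0,0,20,0],
    [0,0,0,60,0],
    [0,0,0,100,0],
    [0,0,0,128,0],
    [0,0,0,138,0],
    [0,0,0,142,0],
    [0,-3,0,146,0],
    [0,-6,0,150,0]
  ]
}}

```text
time_s: 17.98
eef_pos: [0.5462, 0.1291, 0.0937]
eef_rot: [[-0.992, 0.13, 0.002], [0.13, 0.992, 0.001], [-0.002, 0.001, -1.0]]
ft_force: [-0.9, 0.4, -3.6]
finger_gap: 0.0089
grasp_force: 60.1
```

```bash
python3 -c "
from h import *
import pickle
look('w14');foot('w14')
t=env.snapshot('top');cv2.imwrite('pics/t14.png',t['frame'][:,:,::-1]);g=t['frame'].mean(2).astype(int)
for r in range(254,312,2): print(r,' '.join('%3d'%v for v in g[r,396:456:2]))
" | grep -v rows\ lip
```

```text
17.975 [0.5462 0.1291 0.0937] yaw 172.55854835978246 F [-0.9  0.4 -3.6] 0.008876366747157794 60.08360981941223
w14 foot rows (np.int64(155), np.int64(178)) tilt [14.0, 14.4]
254 105 103  99 101 102 100 102 102 100 100 105 103 101 103 103 103 103  99 101 101 101 104 103  99 100 103 101 100 101 102
256 105 101 101 101  99 101 103  99 102 102 103 102 102 105 102 100 103 104 102 100 103 104 102 102 101 104 103 102 106 104
258 105 104 101 103  99 104 101 101 102 103 102 103 102 100 102 103 103  99 100 100 102 102 102 102 103 103 103 102 101 102
260 102 102 102 102 102 101 102 103 102 104  96 107 119 110 111 103 114 105 101 101  98 102 100 101 102 100  99 103 103 103
262 105 103 102 100 100 101 106  98 103 118 195 199 201 200 197 199 198 198 166 108 102 103 100 104  99 104 103 102 102 102
264 103 100 103 104 103 101 102  97 183 198 195 196 198 198 198 195 198 201 196 192 149 104  99 101 105 101 103 102 101 100
266 100 102 103 102  99 102 104 183 197 195 200 197 201 195 214 209 209 203 203 192 193 167 103 100 103  97 102 101  99 102
268 105  99 102 102  97  94 176 196 197 199 198 163 194 21
[... 1969 characters left out ...]
 178 183 185 181 185 182 181 184 185 178 114 102 100 103 101 102 102 103 102 102
302 102 100  99 100 105 102 103 103 103 101  98 122 196 175 178 175 174 164 100 101 101 102 100 106 102 103 103 102 102 100
304 104 102 101 100 101  99 102 101 102 103 101 102  97 103 100 100 103 102  99 103 103 101 100 102 102  98  99 102 102  98
306 101 102 103 103  99  99 104 100 102 101 102 101 101 102 100 101 100 101 101 100 101 104 103 101  98 100 103 100  98  98
308 102 103  98 102 100  99  99 101 103 103 100 103 101 100 102 101 101 100 101 101  99 103 101 102 100 102  98 100 100 100
310 102 100 103 100 102 101 101  98  98 103 102 103 102 100 102 102 101 100 102 100  97 101 102 103 104 102 102 102 101 100
```

{"api": "move_arm", "payload": {
  "targets": [
    [0,-3,0,3,0],
    [0,-6,0,6,0],
    [0,-9,0,9,0],
    [0,-12,0,12,0],
    [0,-15,0,15,0],
    [0,-18,0,18,0],
    [0,-19,0,20,0],
    [0,-19,0,20,0]
  ]
}}

```text
time_s: 19.08
eef_pos: [0.5668, 0.1263, 0.0743]
eef_rot: [[-0.991, 0.13, 0.005], [0.13, 0.992, 0.001], [-0.005, 0.001, -1.0]]
ft_force: [3.3, -1.7, 8.4]
finger_gap: 0.0086
grasp_force: 62.1
```

```bash
python3 -c "
from h import *
look('w15');foot('w15')
" | grep -v rows\ lip
```

```text
19.075 [0.5668 0.1263 0.0743] yaw 172.52822117882866 F [ 3.3 -1.7  8.4] 0.008552905953522991 62.06226468086243
w15 foot rows (np.int64(125), np.int64(149)) tilt [3.1, 3.0]
```

{"api": "move_arm", "payload": {
  "targets": [
    [0,-1,0,1,0],
    [0,-2,0,2,0],
    [0,-3,0,3,0],
    [0,-3,0,3,0],
    [0.1,-3,0,3,0],
    [0.25,-3,0,3,0],
    [0.5,-3,0,3,0],
    [0.8,-3,0,3,0]
  ]
}}

```text
time_s: 20.12
eef_pos: [0.5666, 0.1261, 0.0694]
eef_rot: [[-0.992, 0.129, -0.001], [0.129, 0.992, -0.0], [0.001, -0.0, -1.0]]
ft_force: [0.4, -0.8, -0.9]
finger_gap: 0.0566
grasp_force: 0.0
```

{"api": "move_arm", "payload": {
  "targets": [
    [1,0,0,0,0],
    [1,0,0,0,0],
    [1,0,0,-20,0],
    [1,0,0,-60,0],
    [1,0,0,-105,0],
    [1,0,0,-140,0],
    [1,0,0,-150,0],
    [1,0,0,-150,0]
  ]
}}

```text
time_s: 21.12
eef_pos: [0.5671, 0.1261, 0.2199]
eef_rot: [[-0.992, 0.129, 0.0], [0.129, 0.992, 0.0], [-0.0, 0.0, -1.0]]
ft_force: [-0.1, 0.8, 0.7]
finger_gap: 0.0857
grasp_force: 0.0
```

```bash
python3 -c "
from h import *
import pickle
look('w16');s,w=pickle.load(open('w16.pkl','rb'));T=wristT(w,s)
f=w['frame'].mean(2)
m=((f>225)).astype(np.uint8);m[320:]=0;m[:,:200]=0;m[:,440:]=0
c=max(cv2.findContours(m,0,2)[0],key=cv2.contourArea);print(cv2.boundingRect(c),cv2.minAreaRect(c))
g=cv2.imread('pics/w16.png',0)
for r in range(20,330,8): print(r,' '.join('%3d'%v for v in g[r,260:384:4]))
" | grep -v rows\ lip
```

```text
21.125 [0.5671 0.1261 0.2199] yaw 172.56822260935266 F [-0.1  0.8  0.7] 0.08567235536800119 0.0
(303, 53, 38, 133) ((321.5, 119.0), (132.0, 37.0), 90.0)
20 167 166 167 165 167 168 170 168 164 164 170 169 171 163 168 168 167 168 167 166 168 169 169 169 165 166 168 167 166 168 168
28 168 166 162 169 164 163 164 166 167 167 167 165 169 165 166 165 172 166 171 170 167 168 165 168 166 172 169 166 165 164 167
36 167 166 168 164 164 170 169 168 171 168 167 169 168 170 169 172 170 171 170 168 167 167 169 169 172 164 170 168 168 167 170
44 166 168 164 169 170 169 171 167 169 168 168 169 171 172 168 170 170 168 169 173 168 170 170 166 169 164 172 166 169 165 167
52 166 169 169 170 170 167 169 170 167 167 253 169 171 171 169 167 170 171 168 168 167 253 169 169 167 171 170 167 169 167 169
60 165 169 168 168 167 171 168 166 168 169 252 253 250 249 250 250 250 248 249 250 226 253 167 168 171 171 166 170 164 168 169
68 171 164 168 170 169 168 170 168 168 169 252 253 249 249 250 250 250 248 249 250 202 250 171 169 167 172 170 171 167 167 168
76 167 166 169 167 168 170 170 167 168 171 252 253 250 248
[... 3334 characters left out ...]
 250 252 250 251 254 168 168 167 168 170 166 166 162 168 168
292 166 168 168 166 173 169 169 169 170 167 165 255 133 136 127 129 132 132 131 132 254 166 166 168 168 169 167 171 168 167 168
300 164 167 166 167 167 167 163 168 171 167 167 164 163 165 165 163 166 164 166 168 167 172 169 167 170 170 170 165 171 169 171
308 169 170 166 166 170 168 170 169 166 165 167 170 167 169 167 169 169 166 170 169 167 169 167 169 167 168 170 168 166 168 164
316  90  91  87  94 106 107 120 170 166 171 170 168 168 168 168 170 167 169 164 170 171 167 169 170 171 167 170 168 168 166 171
324 115 115 116 117 113 115 109 174 166 166 171 165 169 169 165 168 163 170 167 169 168 167 168 169 168 168 167 166 167 167 164
```

```bash
python3 -c "
from cell import env
print(env.hand_in())"
```

```text
the job is handed in; nothing more can be done
None
```

I handed the job in at about 21 s. The last pictures show the chute empty and level on its feet, released, with the canister upright. At least two nuts are visible in the canister's mouth. The other two are out of the chute and not on the bench nearby, so I take them to be inside too, but I did not see them.

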